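# Prime the lathe oiler and set its metering valve

### The arm

A 6-joint arm with a two-finger parallel gripper is mounted at the origin on the work surface. World frame = base frame: x ahead of the robot, y to its left, z up, the work surface at z = 0. Lengths are in mm, angles in rad, forces in N, time in s.
With the tool pointing down it reaches from about 250 to 775 mm from the base axis. Payload 8.9 kg.
Tool frame: the origin (TCP) lies between the finger pads, 19 mm behind the fingertips; this is the grasp point; z points along the fingers, y is the line along which they close (so a half turn about z gives the same grasp; the last joint's range is limited). The gripper opens to 85 mm and grips with 20 to 120 N. Pads are 22 mm wide; open, the fingers measure 114 mm over their backs; the gripper's body (76 mm by 85 mm) begins 54 mm behind the grasp point. The pads swing forward as they close: fully open they stand 13 mm farther back than shut.
Start: joints at [1.051, 0.291, -0.153, 1.127, 0, 1.431], TCP at [195.117, 487.394, 250.005] pointing down, gripper open.
Joint ranges: [-2.52, 2.52], [-0.91, 1.74], [-1.3, 1.37], [-1.96, 2.02], [-1.52, 1.47], [-3.14, 3.14]. Speed limits (rad/s): [2.22, 2.22, 2.79, 3.14, 3.14, 3.14].

### API

Orientations are given as a 3x3 rotation matrix whose columns are the frame's x, y, z axes.
In Python, from rig import state, viewer, manip gives the robot as it stands.
- The arm moves only by the tool arm_command, never from a script. Its argument "targets" is a list of rows, each an object with "offset": the shift along the tool's x, y, z in mm, a list of three; "roll": the turn about the tool's z in rad; "gripper": the finger opening in mm, from 0 to 85.4. In form: [{"offset": [x, y, z], "roll": roll, "gripper": gripper}, ...]. A call has 1 to 12 rows; each row shifts and turns the commanded pose from where the row before left it, along the tool's axes as they then stand; what a row does not reach is not made up. A row lasts 1/12 s, in which the tool goes at most 41.7 mm and 7.16 degrees, less where a joint would pass 70% of its speed; a pose out of reach is approached as far as the arm can. A call is refused whole if a number of a shift passes 41.7 or a number of a turn 0.125, either way. A call with a gripper value outside its range is refused whole. The fingers move at their own pace and stop on an object; "force" is the grip in N (left out, the last holds). Time passes only in rows, so rows that do not move let the fingers close. It gives the time, the measured TCP pose, the force, the opening and the grip force at its end, in the units of the state.
- state(): the state, without advancing time (a new reading comes with each control period).
- viewer.camera(name): name is "scene" or "side" or "wrist"; returns (picture, depth): 420x560x3 uint8, blue, green, red; 420x560 float32, mm along the optical axis (not along the pixel's ray), 0 where there is no reading.
- viewer.camera_params(name): a dict with "fovy" (degrees; the focal length in pixels is half the picture's height over the tangent of half this angle, whatever the lens; pixels are square), "cx", "cy" (the principal point, pixels), "R" (3x3) and "t" (3): a world point X has camera coordinates R X + t. Camera axes: x right, y down, z forward; pixel columns grow to the right and rows downward; lengths in mm; the calibration is good to about 2 mm. The wrist camera is an equidistant fisheye: a pixel r from the principal point sees the ray r / f radians off the axis. A picture is of the moment at which its call begins: read the wrist's pose just before it. camera_params takes no time and is no camera call; for the wrist camera it gives the pose at the moment of the call.
- manip.finish_job(): hands the job in; it is judged then, once.
Trained networks look in the newest picture that a camera, given by its name, has taken for a name from the list of things; names that differ only in an ending like _2 or _b are one class to them, and where a whole thing is asked for, a point or a joint stands for the part that bears it (a point fixed in the world has none). Each returns a list of dicts, best first, with "conf" (0 to 1); they miss things now and then, are a little off and sometimes report something else, mostly with a low value. They report only what shows in the picture. A call takes as long as a camera call. They do not tell look-alikes from the thing itself.
- viewer.find_in(camera, target): "centre" ([x, y, z] in mm, in world coordinates, good to about 4 mm: the middle of the surface that is visible of it).
The state is a dict: "clock": time; "q": joint angles; "joint_vel": joint speeds; "joint_efforts": joint torques, N m; "tool_pos": TCP position; "tool_rot": TCP orientation; "wrist_force": force on the tool from outside, world axes, zero at the start; "moment": the same for the moment, N m; "opening": finger opening in mm; "gripper_force": force on a finger pad.
Only numpy, scipy, OpenCV 4.12 (cv2) and the standard library are available. Lean on these libraries where they do the work, as an engineer would, in place of code of your own. Each camera call takes 0.05 s, during which the arm holds its last target. There are 200 camera calls.

### The job

Prime the lathe's oiler: push the hand pump's sprung lever all the way to its stop and let it spring fully back. Then set the metering valve: turn its handwheel clockwise (seen from above) until it is shut against its stop, and back it off exactly two full turns, counted from the stop. Finish still gripping the wheel's upright crank handle there - do not let go - and leave the spanner, jar and drill chuck undisturbed.

Things in the scene. Friction and masses are not known exactly. Their poses are not given: they have to be found in the camera images.
- pump_lever (a joint): Hand pump lever angle in rad: 0 = at rest, raised (34 deg above level); grows as the lever is pushed down; rigid stop at 0.85 (15 deg below level). A spring returns it to 0; pushing at the cross bar takes about 2 N near rest and 6 N near the stop.
- lever_pivot (a point): Centre of the pump lever's horizontal hinge pin, 100 mm above the bench, fixed to the pump. The point's own axes are the pump's: -x is the level direction in which the lever points away from the white tank, y is the hinge line, z up. The tank (92 mm diameter, top at 164 mm) has its axis 50 mm to +x of the pin; two cheeks 64 mm wide overall, top 118 mm above the bench, flank the pin.
- lever_grip (a point): Centre of the black cross bar (20 mm diameter, 80 mm long, parallel to the hinge pin) at the free end of the pump lever, 160 mm from the pin; moves with the lever. At rest it is about 190 mm above the bench, at the stop about 60 mm. The lever rod is 14 mm thick. The bar is free all round: it can be pushed down from above.
- valve (a joint): Metering valve wheel angle in rad: 0 = shut against its rigid stop; grows as the wheel is turned counterclockwise seen from above (opening); 6.283 is one turn; upper stop at 18.85 (three turns). It starts partly open, 0.3 to 1.2 turns. Stays where it is left; turning takes about 2 N at the handle; the wheel does not rise or sink.
- wheel_centre (a point): On the vertical axis of the valve's dark handwheel, level with the top of its rim, 103 mm above the bench; fixed. Rim 114 mm outside diameter, 14 mm thick, hub no higher than the rim plus 1 mm. The wheel is on a brass valve on a grey foot.
- valve_handle: Upright round steel crank handle standing on the wheel's rim: 20 mm diameter, 52 mm tall, its axis 50 mm from the wheel's axis. Origin at its lower end, 103 mm above the bench; z up. It revolves freely on its own pin, so a gripper can hold it and carry it round the wheel's axis without turning.
- handle_mid (a point): Centre of the crank handle, 26 mm above its lower end, 129 mm above the bench.
- spanner: Bystander: steel spanner, 190 mm long, 8 mm thick, lying on the bench. Leave alone.
- jar: Bystander: red plastic jar, 80 mm diameter, 110 mm tall, standing on the bench. Origin under its centre. Leave alone.
- drill_chuck: Bystander: steel drill chuck, 52 mm diameter, 70 mm tall, standing on the bench. Origin under its centre. Leave alone.
Not all that is in view belongs to the job. What is shaped like the part that bears valve but green or turquoise is not meant.

How it is judged:
By the outcome, as a careful person would: the job done as asked, in the order asked, and still so for the second after the job is handed in, while the arm keeps its last pose, push and grip.
It also fails if it takes over 72 s, if anything falls off the work surface, if the arm or the gripper's body presses on something with over 40 N, if the wrist force passes 120 N, or if a joint passes its speed limit or range.

## Working session

There is one attempt and no reset: what is moved stays moved. The work goes in short steps, Python scripts to look and compute and a tool call to move; the robot and the scene stay as the last step left them, time stands still between calls to the robot, and variables do not carry over. Pictures are saved under pics/ and viewed, at most 10 in all, crops included, and the job is handed in when it is done.

Besides the shell and the picture viewer there is one more tool, called after "Emit:" by a JSON object that holds its "method" and its "body", one argument or row to a line. arm_command: Moves the arm, as the interface text tells. Its arguments: {"type":"object","properties":{"targets":{"type":"array"},"force":{"type":"number"}},"required":["targets"]}

```bash
mkdir -p pics; ls
python3 - <<'E'
from rig import state, viewer, manip
import cv2,numpy as np
ims=[]
for c in ("scene","side"):
    p,d=viewer.camera(c); ims.append(p); np.save(f"pics/{c}_d.npy",d); cv2.imwrite(f"pics/{c}_raw.png",p)
    for t in ("pump_lever","lever_grip","valve","valve_handle","handle_mid","spanner","jar","drill_chuck"):
        try: print(c,t,[(np.round(r["centre"]).tolist(),round(r["conf"],2)) for r in viewer.find_in(c,t)[:3]])
        except Exception as e: print(c,t,e)
    q=viewer.camera_params(c); print({k:np.round(v,3).tolist() for k,v in q.items()})
cv2.imwrite("pics/a.png",ims[0]);cv2.imwrite("pics/b.png",ims[1])
s=state();print(s)
E
```

```text
pics
scene pump_lever [([487.0, 206.0, 178.0], 0.6)]
scene lever_grip [([486.0, 206.0, 186.0], 0.66)]
scene valve [([520.0, -248.0, 104.0], 0.81), ([488.0, 205.0, 186.0], 0.66), ([361.0, -176.0, 105.0], 0.64)]
scene valve_handle [([517.0, -287.0, 136.0], 0.72), ([402.0, -188.0, 137.0], 0.7), ([742.0, -221.0, 142.0], 0.5)]
scene handle_mid [([402.0, -188.0, 137.0], 0.72), ([514.0, -282.0, 143.0], 0.66), ([741.0, -217.0, 144.0], 0.56)]
scene spanner [([487.0, 206.0, 182.0], 0.7), ([394.0, 7.0, 5.0], 0.64)]
scene jar [([805.0, 8.0, 110.0], 0.6)]
scene drill_chuck [([689.0, 1.0, 56.0], 0.84)]
{'fovy': 52.473, 'cx': 274.793, 'cy': 209.576, 'R': [[-0.838, 0.546, -0.016], [0.47, 0.704, -0.532], [-0.279, -0.453, -0.846]], 't': [479.294, -188.936, 1096.686]}
side pump_lever [([508.0, 213.0, 171.0], 0.61)]
side lever_grip [([507.0, 212.0, 168.0], 0.77)]
side valve [([698.0, -218.0, 105.0], 0.92), ([515.0, -243.0, 103.0], 0.72), ([364.0, -178.0, 99.0], 0.63)]
side valve_handle [([399.0, -188.0, 132.0], 0.7), ([739.0, -220.0, 133.0], 0.42)]
side handle_mid [([398.0, -190.0, 135.0], 0.72), ([741.
[... 483 characters left out ...]
93757e-05,  1.43149995e+00]), 'joint_vel': array([ 0.00141053, -0.00044837,  0.0019503 ,  0.00019859, -0.00055495,
       -0.00112149]), 'joint_efforts': array([ 8.84093079e-04, -5.37018585e+01,  3.31641376e+01,  1.79711114e-03,
       -1.95481439e-04,  2.43560811e-05]), 'tool_pos': array([195.11200412, 487.39598167, 250.02110658]), 'tool_rot': array([[-9.28374325e-01,  3.71646488e-01,  2.57809294e-05],
       [ 3.71646489e-01,  9.28374325e-01,  1.96254032e-05],
       [-1.66406408e-05,  2.78011123e-05, -9.99999999e-01]]), 'wrist_force': array([ 0.40724357, -0.22897217,  0.45050617]), 'moment': array([-0.01264   ,  0.05036578, -0.06023659]), 'gripper_force': 0.0, 'opening': 85.1758354915302}
```

View pics/a.png

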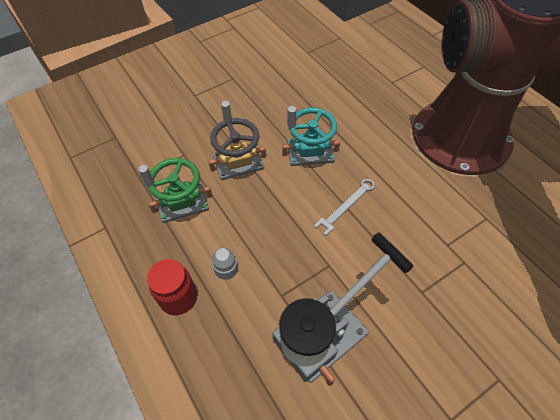

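View pics/b.png

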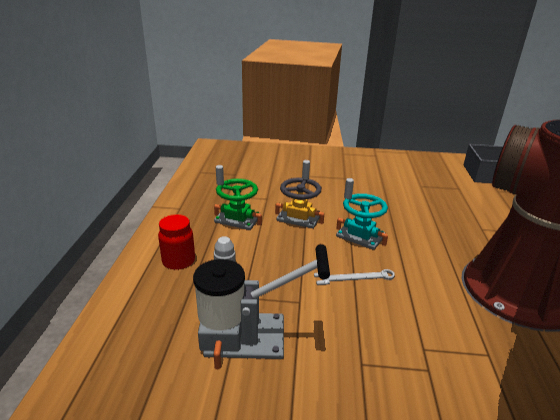

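The target is the dark wheel in the middle (scene px 235,138, its handle at 226,112). The lever's black bar is at scene px 392,252, and the tank is at 308,325.

```bash
cat > h.py <<'E'
from rig import state, viewer, manip
import cv2,numpy as np
from scipy.optimize import least_squares
def cloud(c,p,d):
    q=viewer.camera_params(c); f=p.shape[0]/2/np.tan(np.radians(q["fovy"])/2)
    v,u=np.mgrid[:p.shape[0],:p.shape[1]]
    X=np.stack([(u-q["cx"])/f*d,(v-q["cy"])/f*d,d],-1)
    X=(X-np.array(q["t"]))@np.array(q["R"]); X[d==0]=np.nan
    return X
def circ(P,r):
    return least_squares(lambda c:np.hypot(*(P-c).T)-r,P.mean(0),loss="soft_l1")
def sel(X,lo,hi): return np.all((X>lo)&(X<hi),-1)
def wheel(X,c=(518,-246)):
    m=sel(X,[c[0]-90,c[1]-90,97],[c[0]+90,c[1]+90,107])
    P=X[m][:,:2]; rr=np.hypot(*(P-c).T); P=P[(rr>38)&(rr<66)]
    w=circ(P,50).x
    m=sel(X,[c[0]-90,c[1]-90,115],[c[0]+90,c[1]+90,165]); H=X[m]
    return w,len(P),H
E
python3 - <<'E'
from h import *
for c in ("scene","side"):
    p=cv2.imread(f"pics/{c}_raw.png");d=np.load(f"pics/{c}_d.npy");X=cloud(c,p,d)
    w,n,H=wheel(X)
    print(c,"wheel",w,n,"handle",len(H),np.median(H,0),circ(H[H[:,2]<150][:,:2],10).x,H[:,2].max())
    m=sel(X,[300,100,20],[800,400,230]); dark=p.max(-1)<60
    B=X[m&dark&(X[...,2]>175)&(X[...,2]<215)]; print("bar",len(B),B.min(0),B.max(0),B.mean(0))
    Bc=B-B.mean(0); print(np.linalg.svd(Bc,full_matrices=False)[2][0])
    T=X[m&(abs(X[...,2]-164)<8)&dark]; print("tank",len(T),T.min(0),T.max(0),T.mean(0))
    J=X[sel(X,[560,0,70],[900,400,125])&(p[...,2]>120)&(p[...,1]<60)]; print("jar",np.median(J,0),J.min(0),J.max(0))
E
```

```text
scene wheel [ 523.42856765 -242.24623421] 657 handle 152 [ 514.16954561 -287.80070582  143.04133488] [ 511.60035493 -295.03037724] 157.01563514070574
bar 528 [458.18123506 163.0888744  186.97379761] [480.59679407 241.65035964 203.32784881] [470.48993963 204.39322437 197.61681063]
[ 0.07973448 -0.99676077  0.01050599]
tank 1329 [603.87870389 172.87021641 156.00160333] [693.20612812 261.563381   166.26204495] [649.948462   217.42105038 157.8518896 ]
jar [808.19103963  19.06969518  86.04848187] [7.68563706e+02 2.11165806e-01 7.91052493e+01] [837.95471329  26.79028271 111.26190854]
side wheel [ 520.86848816 -240.17457972] 350 handle 108 [ 510.88462145 -286.13016027  138.7540556 ] [ 510.53624348 -293.55283875] 157.12537455088287
bar 358 [454.29416439 169.12623078 182.89300555] [477.76844106 243.65486745 202.77849892] [466.67755834 213.91235927 196.9378253 ]
[-0.10211925  0.99168483 -0.0783125 ]
tank 706 [603.16607062 174.8492581  156.0026238 ] [691.07071322 264.48096615 166.6133437 ] [646.62583286 220.52325153 157.76800644]
jar [798.42520016  16.66158854  88.93733652] [7.65736788e+02 3.18378303e-02 7.64740303e+01] [838.22610574  29.90594811 112.27199466]
```

Emit:
{"method": "arm_command", "body": {
  "targets": [
    {"offset": [0, 0, 0], "roll": -0.0955, "gripper": 0},
    {"offset": [0, 0, 0], "roll": -0.0955, "gripper": 0},
    {"offset": [0, 0, 0], "roll": -0.095, "gripper": 0},
    {"offset": [0, 0, 0], "roll": -0.095, "gripper": 0},
    {"offset": [-25, -26, 0], "roll": 0, "gripper": 0},
    {"offset": [-25, -26, 0], "roll": 0, "gripper": 0},
    {"offset": [-25, -26, 0], "roll": 0, "gripper": 0},
    {"offset": [-25, -26, 0], "roll": 0, "gripper": 0},
    {"offset": [-25, -26, 0], "roll": 0, "gripper": 0},
    {"offset": [-25, -26, 0], "roll": 0, "gripper": 0},
    {"offset": [-25, -26, 0], "roll": 0, "gripper": 0},
    {"offset": [-25, -26, 0], "roll": 0, "gripper": 0}
  ]
}}

```text
clock: 1.9
tool_pos: [396.2, 278.0, 250.2]
tool_rot: [[-1.0, -0.0, 0.0], [-0.0, 1.0, 0.0], [-0.0, 0.0, -1.0]]
wrist_force: [1.6, 0.7, -0.1]
opening: -0.1
gripper_force: 0.0
```

Emit:
{"method": "arm_command", "body": {
  "targets": [
    {"offset": [-23.5, -25, 0], "roll": 0, "gripper": 0},
    {"offset": [-23.5, -25, 0], "roll": 0, "gripper": 0},
    {"offset": [-23.5, -25, 0], "roll": 0, "gripper": 0},
    {"offset": [0, 0, 10], "roll": 0, "gripper": 0},
    {"offset": [0, 0, 10], "roll": 0, "gripper": 0},
    {"offset": [0, 0, 0], "roll": 0, "gripper": 0}
  ]
}}

```text
clock: 2.4
tool_pos: [464.3, 204.2, 227.9]
tool_rot: [[-1.0, 0.0, -0.003], [0.0, 1.0, -0.001], [0.003, -0.001, -1.0]]
wrist_force: [-0.9, -0.9, -0.0]
opening: 0.0
gripper_force: 0.0
```

Run:
```python
from h import *
p,d=viewer.camera("scene");X=cloud("scene",p,d)
print(state()["tool_pos"],state()["wrist_force"])
q,_=viewer.camera("side")
cv2.imwrite("pics/c.png",np.hstack([cv2.resize(p[200:340,300:480],None,fx=2,fy=2),cv2.resize(q[200:340,230:410],None,fx=2,fy=2)]))
```

```text
[464.22689057 204.6827976  228.83360103] [ 0.74634043 -0.13388708  0.02714968]
```

View pics/c.png

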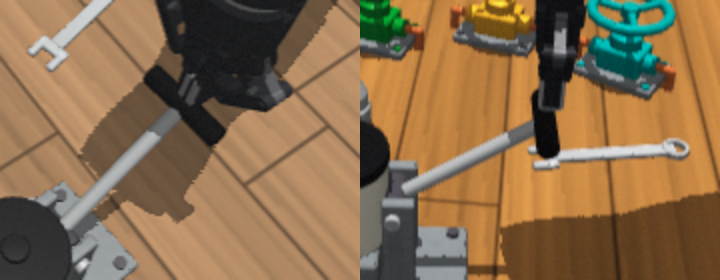

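Emit:
{"method": "arm_command", "body": {
  "targets": [
    {"offset": [0, 0, 12], "roll": 0, "gripper": 0},
    {"offset": [9, 0, 16], "roll": 0, "gripper": 0},
    {"offset": [7, -1, 16], "roll": 0, "gripper": 0},
    {"offset": [5, 0, 16], "roll": 0, "gripper": 0},
    {"offset": [3.5, -1, 16], "roll": 0, "gripper": 0},
    {"offset": [1.5, 0, 16], "roll": 0, "gripper": 0},
    {"offset": [0, 0, 16], "roll": 0, "gripper": 0},
    {"offset": [-1.5, 0, 16], "roll": 0, "gripper": 0},
    {"offset": [-2, 0, 12], "roll": 0, "gripper": 0},
    {"offset": [-1, 0, 4], "roll": 0, "gripper": 0},
    {"offset": [0, 0, 0], "roll": 0, "gripper": 0},
    {"offset": [0, 0, 0], "roll": 0, "gripper": 0}
  ]
}}

```text
clock: 3.5
tool_pos: [443.4, 203.3, 90.5]
tool_rot: [[-1.0, -0.002, -0.001], [-0.002, 1.0, 0.0], [0.001, 0.0, -1.0]]
wrist_force: [-3.3, -0.3, 4.5]
opening: 0.2
gripper_force: 2.6
```

Spring force only; press on to the stop.

Emit:
{"method": "arm_command", "body": {
  "targets": [
    {"offset": [0, 0, 2], "roll": 0, "gripper": 0},
    {"offset": [0, 0, 2], "roll": 0, "gripper": 0},
    {"offset": [0, 0, 0], "roll": 0, "gripper": 0}
  ]
}}

```text
clock: 3.75
tool_pos: [444.0, 203.3, 88.5]
tool_rot: [[-1.0, -0.002, 0.001], [-0.002, 1.0, 0.001], [-0.001, 0.001, -1.0]]
wrist_force: [-10.0, -2.6, 27.1]
opening: 0.2
gripper_force: 13.6
```

At the stop: 27 N against the 6 N spring. Release along the arc.

Emit:
{"method": "arm_command", "body": {
  "targets": [
    {"offset": [0, 0, -4], "roll": 0, "gripper": 0},
    {"offset": [3, 0, -16], "roll": 0, "gripper": 0},
    {"offset": [1.5, 0, -16], "roll": 0, "gripper": 0},
    {"offset": [0, 0, -16], "roll": 0, "gripper": 0},
    {"offset": [-1.5, 0, -16], "roll": 0, "gripper": 0},
    {"offset": [-3.5, 1, -16], "roll": 0, "gripper": 0},
    {"offset": [-5, 0, -16], "roll": 0, "gripper": 0},
    {"offset": [-7, 1, -16], "roll": 0, "gripper": 0},
    {"offset": [-9, 0, -16], "roll": 0, "gripper": 0},
    {"offset": [0, 0, -16], "roll": 0, "gripper": 0},
    {"offset": [0, 0, -20], "roll": 0, "gripper": 0},
    {"offset": [0, 0, -20], "roll": 0, "gripper": 0}
  ]
}}

```text
clock: 4.75
tool_pos: [465.4, 204.9, 275.7]
tool_rot: [[-1.0, -0.001, 0.001], [-0.001, 1.0, -0.0], [-0.001, -0.0, -1.0]]
wrist_force: [0.3, -0.4, 0.1]
opening: -0.6
gripper_force: 0.0
```

Run:
```python
from h import *
for c in ("scene","side"):
    p,d=viewer.camera(c);X=cloud(c,p,d)
    m=sel(X,[420,150,20],[500,260,212]); B=X[m&(p.max(-1)<60)&(X[...,2]<212)]; print(c,len(B),B.mean(0),B[:,2].max())
    w,n,H=wheel(X); print(w,n,len(H),np.median(H,0) if len(H) else 0)
print(state()["tool_pos"])
```

```text
scene 553 [470.22855334 204.12562299 197.40400677] 202.8921464452485
[ 523.19165079 -242.05691414] 664 151 [ 514.33902103 -288.22144034  143.33291714]
side 356 [466.71350093 213.85032098 197.04588855] 203.08404226991894
[ 521.27222242 -239.77580815] 342 107 [ 511.00577635 -286.74158808  138.39855981]
[467.09683621 205.40848201 277.88280349]
```

Emit:
{"method": "arm_command", "body": {
  "targets": [
    {"offset": [-3.8, -30, 0], "roll": 0, "gripper": 60},
    {"offset": [-3.8, -41, 0], "roll": 0, "gripper": 60},
    {"offset": [-3.8, -41, 0], "roll": 0, "gripper": 60},
    {"offset": [-3.8, -41, 0], "roll": 0, "gripper": 60},
    {"offset": [-3.8, -41, 0], "roll": 0, "gripper": 60},
    {"offset": [-3.8, -41, 0], "roll": 0, "gripper": 60},
    {"offset": [-3.8, -41, 0], "roll": 0, "gripper": 60},
    {"offset": [-3.8, -41, 0], "roll": 0, "gripper": 60},
    {"offset": [-3.8, -41, 0], "roll": 0, "gripper": 60},
    {"offset": [-3.8, -41, 0], "roll": 0, "gripper": 60},
    {"offset": [-3.8, -41, 0], "roll": 0, "gripper": 60},
    {"offset": [-3.7, -41, 0], "roll": 0, "gripper": 60}
  ]
}}

```text
clock: 5.85
tool_pos: [511.2, -278.2, 274.2]
tool_rot: [[-1.0, -0.001, 0.0], [-0.001, 1.0, -0.0], [-0.0, -0.0, -1.0]]
wrist_force: [1.3, 0.6, 1.1]
opening: 59.7
gripper_force: 0.0
```

Emit:
{"method": "arm_command", "body": {
  "targets": [
    {"offset": [0, -13, 10], "roll": 0, "gripper": 60},
    {"offset": [0, 0, 35], "roll": 0, "gripper": 60},
    {"offset": [0, 0, 35], "roll": 0, "gripper": 60},
    {"offset": [0, 0, 10], "roll": 0, "gripper": 60},
    {"offset": [0, 0, 0], "roll": 0, "gripper": 60},
    {"offset": [0, 0, 0], "roll": 0, "gripper": 60}
  ]
}}

```text
clock: 6.35
tool_pos: [511.5, -289.0, 184.8]
tool_rot: [[-1.0, -0.001, -0.0], [-0.001, 1.0, 0.0], [0.0, 0.0, -1.0]]
wrist_force: [0.2, -0.4, 0.7]
opening: 60.2
gripper_force: 0.0
```

Run:
```python
from h import *
s=state();print(s["tool_pos"],s["q"],s["opening"])
p,d=viewer.camera("wrist")
for n in ("valve_handle","valve"): print(n,viewer.find_in("wrist",n))
q,_=viewer.camera("side")
cv2.imwrite("pics/d.png",np.hstack([cv2.resize(p,(480,360)),cv2.resize(q[130:250,230:336],(318,360))]))
```

```text
[ 511.52807887 -289.01474442  184.82638444] [-6.38675393e-01  4.50163652e-01 -9.12195590e-02  1.02949911e+00
 -2.43421905e-05 -6.39677538e-01] 60.19462141568786
valve_handle [{'centre': [396.4, -197.0, 151.1], 'conf': 0.67}]
valve [{'centre': [668.2, -178.2, 99.9], 'conf': 0.96}, {'centre': [511.4, -255.8, 105.6], 'conf': 0.92}, {'centre': [387.8, -188.1, 105.0], 'conf': 0.89}]
```

View pics/d.png

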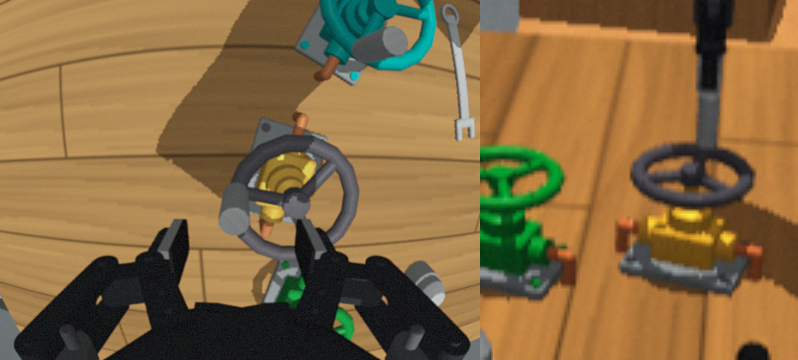

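The handle (wrist px 235,207) lies between the fingers; descend and close.

Emit:
{"method": "arm_command", "body": {
  "targets": [
    {"offset": [0, 0, 18], "roll": 0, "gripper": 60},
    {"offset": [0, 0, 18], "roll": 0, "gripper": 60},
    {"offset": [0, 0, 15], "roll": 0, "gripper": 60},
    {"offset": [0, 0, 0], "roll": 0, "gripper": 35},
    {"offset": [0, 0, 0], "roll": 0, "gripper": 20},
    {"offset": [0, 0, 0], "roll": 0, "gripper": 10},
    {"offset": [0, 0, 0], "roll": 0, "gripper": 10},
    {"offset": [0, 0, 0], "roll": 0, "gripper": 10}
  ],
  "force": 40
}}

```text
clock: 7.22
tool_pos: [512.2, -292.7, 135.1]
tool_rot: [[-1.0, 0.001, 0.002], [0.001, 1.0, -0.006], [-0.002, -0.006, -1.0]]
wrist_force: [-0.8, -11.0, -1.9]
opening: 18.9
gripper_force: 39.5
```

Run:
```python
from h import *
s=state();print(s["tool_pos"],s["wrist_force"],s["opening"],s["gripper_force"])
for c in ("scene","side"):
    p,d=viewer.camera(c);X=cloud(c,p,d)
    w,n,H=wheel(X);print(w,n)
```

```text
[ 512.24722329 -292.65034955  135.14131218] [ -0.79893871 -11.01346224  -1.90431091] 18.90707187072753 39.54245388507843
[ 523.27741831 -242.10899462] 661
[ 520.87058814 -239.99431147] 357
```

Emit:
{"method": "arm_command", "body": {
  "targets": [
    {"offset": [0, -3, 0], "roll": 0, "gripper": 10},
    {"offset": [12.4, 4.1, 0], "roll": 0, "gripper": 10},
    {"offset": [10.9, 7.2, 0], "roll": 0, "gripper": 10},
    {"offset": [8.6, 9.8, 0], "roll": 0, "gripper": 10},
    {"offset": [5.8, 11.7, 0], "roll": 0, "gripper": 10},
    {"offset": [2.6, 12.8, 0], "roll": 0, "gripper": 10},
    {"offset": [0, 0, 0], "roll": 0, "gripper": 10}
  ]
}}

```text
clock: 7.9
tool_pos: [474.6, -245.8, 135.1]
tool_rot: [[-1.0, -0.002, 0.009], [-0.002, 1.0, -0.0], [-0.009, -0.0, -1.0]]
wrist_force: [12.3, 1.7, -5.1]
opening: 19.1
gripper_force: 40.1
```

Emit:
{"method": "arm_command", "body": {
  "targets": [
    {"offset": [-3.8, 13, 0], "roll": 0, "gripper": 10},
    {"offset": [-4.6, 12.2, 0], "roll": 0, "gripper": 10},
    {"offset": [-4.3, 7.5, 0], "roll": 0, "gripper": 10},
    {"offset": [0, 0, 0], "roll": 0, "gripper": 10}
  ]
}}

```text
clock: 8.23
tool_pos: [485.6, -213.6, 134.9]
tool_rot: [[-1.0, -0.002, 0.004], [-0.002, 1.0, -0.001], [-0.004, -0.001, -1.0]]
wrist_force: [-0.8, 3.0, 12.0]
opening: 19.1
gripper_force: 41.7
```

Emit:
{"method": "arm_command", "body": {
  "targets": [
    {"offset": [-5.9, 6.4, -1], "roll": 0, "gripper": 10},
    {"offset": [-7, 5.2, 0], "roll": 0, "gripper": 10},
    {"offset": [0, 0, 0], "roll": 0, "gripper": 10}
  ]
}}

```text
clock: 8.48
tool_pos: [498.4, -202.2, 134.9]
tool_rot: [[-1.0, -0.001, 0.002], [-0.001, 1.0, -0.0], [-0.002, -0.0, -1.0]]
wrist_force: [0.7, 2.0, 9.5]
opening: 18.5
gripper_force: 41.5
```

Emit:
{"method": "arm_command", "body": {
  "targets": [
    {"offset": [-7.8, 4, -1], "roll": 0, "gripper": 10},
    {"offset": [-8.3, 2.5, 0], "roll": 0, "gripper": 10},
    {"offset": [0, 0, 0], "roll": 0, "gripper": 10}
  ]
}}

```text
clock: 8.73
tool_pos: [514.3, -195.7, 135.0]
tool_rot: [[-1.0, -0.001, 0.001], [-0.001, 1.0, 0.0], [-0.001, 0.0, -1.0]]
wrist_force: [1.3, 0.8, 1.8]
opening: 18.9
gripper_force: 40.9
```

Emit:
{"method": "arm_command", "body": {
  "targets": [
    {"offset": [-8.7, 1.1, 0], "roll": 0, "gripper": 10},
    {"offset": [-8.7, -0.5, 0], "roll": 0, "gripper": 10},
    {"offset": [0, 0, 0], "roll": 0, "gripper": 10}
  ]
}}

```text
clock: 8.98
tool_pos: [532.0, -195.2, 135.0]
tool_rot: [[-1.0, -0.001, 0.002], [-0.001, 1.0, 0.001], [-0.002, 0.001, -1.0]]
wrist_force: [1.9, 1.9, 3.0]
opening: 18.6
gripper_force: 40.9
```

Emit:
{"method": "arm_command", "body": {
  "targets": [
    {"offset": [-8.5, -2.1, 0], "roll": 0, "gripper": 10},
    {"offset": [-8, -3.5, 0], "roll": 0, "gripper": 10},
    {"offset": [0, 0, 0], "roll": 0, "gripper": 10}
  ]
}}

```text
clock: 9.23
tool_pos: [548.6, -200.7, 135.0]
tool_rot: [[-1.0, -0.001, 0.002], [-0.001, 1.0, 0.002], [-0.002, 0.002, -1.0]]
wrist_force: [5.0, 5.9, 1.3]
opening: 19.1
gripper_force: 40.9
```

Emit:
{"method": "arm_command", "body": {
  "targets": [
    {"offset": [-8.2, -3.9, 0], "roll": 0, "gripper": 10},
    {"offset": [-6.3, -6.1, 0], "roll": 0, "gripper": 10},
    {"offset": [0, 0, 0], "roll": 0, "gripper": 10}
  ]
}}

```text
clock: 9.48
tool_pos: [562.9, -212.1, 135.0]
tool_rot: [[-1.0, -0.0, 0.002], [-0.0, 1.0, -0.0], [-0.002, -0.0, -1.0]]
wrist_force: [3.5, 0.4, 1.0]
opening: 18.8
gripper_force: 40.9
```

Emit:
{"method": "arm_command", "body": {
  "targets": [
    {"offset": [-5.9, -7.2, 0], "roll": 0, "gripper": 10},
    {"offset": [-3.7, -7.9, 0], "roll": 0, "gripper": 10},
    {"offset": [0, 0, 0], "roll": 0, "gripper": 10}
  ]
}}

```text
clock: 9.73
tool_pos: [571.9, -227.9, 135.1]
tool_rot: [[-1.0, 0.001, 0.002], [0.001, 1.0, -0.001], [-0.002, -0.001, -1.0]]
wrist_force: [5.4, 0.8, 0.8]
opening: 18.7
gripper_force: 40.9
```

Emit:
{"method": "arm_command", "body": {
  "targets": [
    {"offset": [-3, -8.5, 0], "roll": 0, "gripper": 10},
    {"offset": [-0.7, -8.7, 0], "roll": 0, "gripper": 10},
    {"offset": [0, 0, 0], "roll": 0, "gripper": 10}
  ]
}}

```text
clock: 9.98
tool_pos: [574.8, -245.4, 135.0]
tool_rot: [[-1.0, 0.001, 0.001], [0.001, 1.0, -0.002], [-0.001, -0.002, -1.0]]
wrist_force: [4.5, -2.8, 0.1]
opening: 18.9
gripper_force: 40.9
```

Emit:
{"method": "arm_command", "body": {
  "targets": [
    {"offset": [0.8, -8.7, 0], "roll": 0, "gripper": 10},
    {"offset": [2.2, -8.3, 0], "roll": 0, "gripper": 10},
    {"offset": [0, 0, 0], "roll": 0, "gripper": 10}
  ]
}}

```text
clock: 10.23
tool_pos: [572.8, -258.3, 135.2]
tool_rot: [[-1.0, -0.001, 0.004], [-0.001, 1.0, 0.006], [-0.004, 0.006, -1.0]]
wrist_force: [10.9, 13.7, 0.5]
opening: 19.6
gripper_force: 41.5
```

Resistance is rising, which is probably the stop. Confirm with a small extra push.

Emit:
{"method": "arm_command", "body": {
  "targets": [
    {"offset": [0.5, -3, 0], "roll": 0, "gripper": 10},
    {"offset": [0, 0, 0], "roll": 0, "gripper": 10},
    {"offset": [0, 0, 0], "roll": 0, "gripper": 10}
  ]
}}

```text
clock: 10.48
tool_pos: [572.7, -258.6, 135.2]
tool_rot: [[-1.0, -0.004, 0.004], [-0.004, 1.0, 0.009], [-0.004, 0.009, -1.0]]
wrist_force: [13.5, 23.3, 3.1]
opening: 18.9
gripper_force: 42.1
```

```bash
cat >> h.py <<'E'
from scipy.optimize import least_squares as _ls
PTS=np.array([[512.2,-292.7],[474.6,-245.8],[485.6,-213.6],[498.4,-202.2],[514.3,-195.7],[532,-195.2],[548.6,-200.7],[562.9,-212.1],[571.9,-227.9],[574.8,-245.4]])
def centre():
    r=_ls(lambda c:np.hypot(*(PTS-c[:2]).T)-c[2],[523,-243,50]); return r.x,r.fun
E
python3 - <<'E'
from h import *
s=state();c,f=centre();print(s["tool_pos"],s["wrist_force"],c,np.round(f,1))
print(np.degrees(np.arctan2(s["tool_pos"][1]-c[1],s["tool_pos"][0]-c[0])))
E
```

```text
[ 572.71861056 -258.55962189  135.15375988] [13.45307532 23.34081862  3.14319585] [ 524.77736589 -244.53579647   49.95288787] [-0.2  0.2 -0.  -0.1 -0.  -0.1 -0.1  0.1  0.   0.1]
-16.305311430066713
```

Stop confirmed at φ = −16.3° about (524.8, −244.5). Unload it, then back off counterclockwise.

Emit:
{"method": "arm_command", "body": {
  "targets": [
    {"offset": [-2.6, 6.1, 0], "roll": 0, "gripper": 10},
    {"offset": [0, 0, 0], "roll": 0, "gripper": 10}
  ]
}}

```text
clock: 10.65
tool_pos: [573.4, -256.5, 135.1]
tool_rot: [[-1.0, -0.001, -0.0], [-0.001, 1.0, -0.0], [0.0, -0.0, -1.0]]
wrist_force: [1.4, 1.1, 3.1]
opening: 19.1
gripper_force: 41.8
```

Emit:
{"method": "arm_command", "body": {
  "targets": [
    {"offset": [-2, 12.9, 0], "roll": 0, "gripper": 10},
    {"offset": [1.4, 13, 0], "roll": 0, "gripper": 10},
    {"offset": [4.7, 12.2, 0], "roll": 0, "gripper": 10},
    {"offset": [7.7, 10.5, 0], "roll": 0, "gripper": 10},
    {"offset": [10.2, 8.2, 0], "roll": 0, "gripper": 10},
    {"offset": [11.9, 5.3, 0], "roll": 0, "gripper": 10},
    {"offset": [12.9, 2, 0], "roll": 0, "gripper": 10},
    {"offset": [13, -1.4, 0], "roll": 0, "gripper": 10},
    {"offset": [12.2, -4.7, 0], "roll": 0, "gripper": 10},
    {"offset": [10.5, -7.7, 0], "roll": 0, "gripper": 10},
    {"offset": [8.2, -10.2, 0], "roll": 0, "gripper": 10},
    {"offset": [5.3, -11.9, 0], "roll": 0, "gripper": 10}
  ]
}}

```text
clock: 11.65
tool_pos: [477.2, -228.9, 135.2]
tool_rot: [[-1.0, -0.001, 0.001], [-0.001, 1.0, 0.0], [-0.001, 0.0, -1.0]]
wrist_force: [8.9, 0.5, -2.7]
opening: 19.0
gripper_force: 41.7
```

Emit:
{"method": "arm_command", "body": {
  "targets": [
    {"offset": [1, -12.9, 0], "roll": 0, "gripper": 10},
    {"offset": [-1.4, -13, 0], "roll": 0, "gripper": 10},
    {"offset": [-4.7, -12.2, 0], "roll": 0, "gripper": 10},
    {"offset": [-7.7, -10.5, 0], "roll": 0, "gripper": 10},
    {"offset": [-10.2, -8.2, 0], "roll": 0, "gripper": 10},
    {"offset": [-11.9, -5.3, 0], "roll": 0, "gripper": 10},
    {"offset": [-12.9, -2, 0], "roll": 0, "gripper": 10},
    {"offset": [-13, 1.4, 0], "roll": 0, "gripper": 10},
    {"offset": [-12.2, 4.7, 0], "roll": 0, "gripper": 10},
    {"offset": [-10.5, 7.7, 0], "roll": 0, "gripper": 10},
    {"offset": [-8.2, 10.2, 0], "roll": 0, "gripper": 10},
    {"offset": [-5.3, 11.9, 0], "roll": 0, "gripper": 10}
  ]
}}

```text
clock: 12.65
tool_pos: [573.5, -257.5, 135.0]
tool_rot: [[-1.0, 0.001, -0.003], [0.001, 1.0, -0.001], [0.003, -0.001, -1.0]]
wrist_force: [-10.6, -1.2, 10.6]
opening: 19.0
gripper_force: 42.9
```

One turn done. Second turn, first half.

Emit:
{"method": "arm_command", "body": {
  "targets": [
    {"offset": [0, 12.9, -1], "roll": 0, "gripper": 10},
    {"offset": [1.4, 13, 0], "roll": 0, "gripper": 10},
    {"offset": [4.7, 12.2, 0], "roll": 0, "gripper": 10},
    {"offset": [7.7, 10.5, 0], "roll": 0, "gripper": 10},
    {"offset": [10.2, 8.2, 0], "roll": 0, "gripper": 10},
    {"offset": [11.9, 5.3, 0], "roll": 0, "gripper": 10},
    {"offset": [12.9, 2, 0], "roll": 0, "gripper": 10},
    {"offset": [13, -1.4, 0], "roll": 0, "gripper": 10},
    {"offset": [12.2, -4.7, 0], "roll": 0, "gripper": 10},
    {"offset": [10.5, -7.7, 0], "roll": 0, "gripper": 10},
    {"offset": [8.2, -10.2, 0], "roll": 0, "gripper": 10},
    {"offset": [5.3, -11.9, 0], "roll": 0, "gripper": 10}
  ]
}}

```text
clock: 13.65
tool_pos: [476.9, -229.5, 135.3]
tool_rot: [[-1.0, -0.0, 0.002], [-0.0, 1.0, 0.0], [-0.002, 0.0, -1.0]]
wrist_force: [14.1, -1.7, -16.3]
opening: 18.8
gripper_force: 40.7
```

Emit:
{"method": "arm_command", "body": {
  "targets": [
    {"offset": [0, -12.9, 1], "roll": 0, "gripper": 10},
    {"offset": [-1.4, -13, 0], "roll": 0, "gripper": 10},
    {"offset": [-4.7, -12.2, 0], "roll": 0, "gripper": 10},
    {"offset": [-7.7, -10.5, 0], "roll": 0, "gripper": 10},
    {"offset": [-10.2, -8.2, 0], "roll": 0, "gripper": 10},
    {"offset": [-11.9, -5.3, 0], "roll": 0, "gripper": 10},
    {"offset": [-12.9, -2, 0], "roll": 0, "gripper": 10},
    {"offset": [-13, 1.4, 0], "roll": 0, "gripper": 10},
    {"offset": [-12.2, 4.7, 0], "roll": 0, "gripper": 10},
    {"offset": [-9.5, 7.7, 0], "roll": 0, "gripper": 10},
    {"offset": [-7.2, 10.2, 0], "roll": 0, "gripper": 10},
    {"offset": [-4.3, 11.9, 0], "roll": 0, "gripper": 10}
  ]
}}

```text
clock: 14.65
tool_pos: [573.0, -257.7, 135.2]
tool_rot: [[-1.0, 0.0, 0.002], [0.0, 1.0, -0.002], [-0.002, -0.002, -1.0]]
wrist_force: [3.0, -4.6, -0.8]
opening: 19.1
gripper_force: 42.3
```

Emit:
{"method": "arm_command", "body": {
  "targets": [
    {"offset": [0, 0, 0], "roll": 0, "gripper": 10},
    {"offset": [0, 0, 0], "roll": 0, "gripper": 10},
    {"offset": [0, 0, 0], "roll": 0, "gripper": 10}
  ]
}}

```text
clock: 14.9
tool_pos: [573.3, -256.2, 135.2]
tool_rot: [[-1.0, -0.002, 0.003], [-0.002, 1.0, 0.0], [-0.003, 0.0, -1.0]]
wrist_force: [8.3, -0.8, -2.2]
opening: 19.1
gripper_force: 42.2
```

Emit:
{"method": "arm_command", "body": {
  "targets": [
    {"offset": [-1.5, -2.2, 0], "roll": 0, "gripper": 10},
    {"offset": [0, 0, 0], "roll": 0, "gripper": 10},
    {"offset": [0, 0, 0], "roll": 0, "gripper": 10},
    {"offset": [0, 0, 0], "roll": 0, "gripper": 10}
  ]
}}

```text
clock: 15.23
tool_pos: [572.8, -258.9, 135.1]
tool_rot: [[-1.0, -0.001, -0.0], [-0.001, 1.0, 0.001], [0.0, 0.001, -1.0]]
wrist_force: [1.0, 0.8, 4.6]
opening: 18.8
gripper_force: 42.9
```

Run:
```python
from h import *
p,d=viewer.camera("scene");q,_=viewer.camera("side")
cv2.imwrite("pics/e.png",np.hstack([cv2.resize(p,(400,300)),cv2.resize(q,(400,300))]))
s=state();c,_=centre();t=s["tool_pos"];print(t,s["wrist_force"],np.degrees(np.arctan2(t[1]-c[1],t[0]-c[0])))
for n in ("spanner","jar","drill_chuck"): print(n,[(np.round(r["centre"]).tolist(),round(r["conf"],2)) for r in viewer.find_in("scene",n)[:2]])
```

```text
[ 572.7465316  -259.14436242  135.07892553] [-0.60324654  2.42318553  4.67327959] -16.93762943327715
spanner [([395.0, 7.0, 4.0], 0.63)]
jar []
drill_chuck [([695.0, -2.0, 55.0], 0.87), ([518.0, -236.0, 104.0], 0.66)]
```

View pics/e.png

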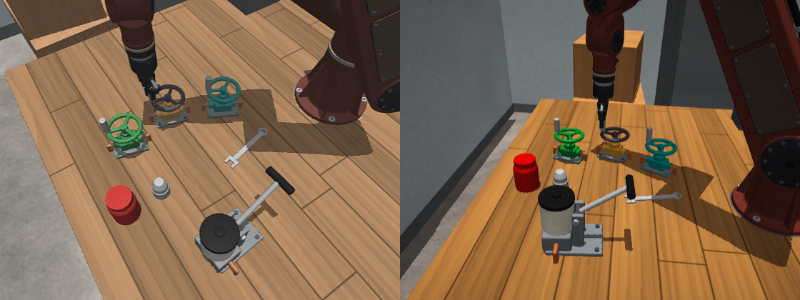

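The picture shows everything in place: the lever is up (scene px 280,180), the bystanders haven't moved, and the gripper is on the dark wheel's handle (155,92). One last fine trim.

Emit:
{"method": "arm_command", "body": {
  "targets": [
    {"offset": [0, 1, 0], "roll": 0, "gripper": 10},
    {"offset": [0, 0, 0], "roll": 0, "gripper": 10},
    {"offset": [0, 0, 0], "roll": 0, "gripper": 10},
    {"offset": [0, 0, 0], "roll": 0, "gripper": 10},
    {"offset": [0, 0, 0], "roll": 0, "gripper": 10}
  ]
}}

```text
clock: 15.9
tool_pos: [572.8, -258.8, 135.1]
tool_rot: [[-1.0, 0.0, -0.0], [0.0, 1.0, -0.0], [0.0, -0.0, -1.0]]
wrist_force: [-0.9, -0.1, 4.7]
opening: 19.0
gripper_force: 42.7
```

Emit:
{"method": "arm_command", "body": {
  "targets": [
    {"offset": [0, 0.6, 0], "roll": 0, "gripper": 10},
    {"offset": [0, 0, 0], "roll": 0, "gripper": 10},
    {"offset": [0, 0, 0], "roll": 0, "gripper": 10},
    {"offset": [0, 0, 0], "roll": 0, "gripper": 10}
  ]
}}

```text
clock: 16.23
tool_pos: [573.0, -258.1, 135.1]
tool_rot: [[-1.0, -0.0, 0.0], [-0.0, 1.0, -0.0], [-0.0, -0.0, -1.0]]
wrist_force: [-0.5, -1.4, 5.3]
opening: 19.0
gripper_force: 42.7
```

```bash
python3 -c "
from h import *
s=state();print(s['tool_pos'],s['wrist_force']);print(manip.finish_job())"
```

```text
[ 573.00381902 -258.12695957  135.11690073] [-0.49006363 -1.37593954  5.27845703]
the job is handed in; nothing more can be done
None
```

I've handed the job in at about 16 s. The pump lever went to its stop and sprang fully back. The valve was shut against its stop and backed off two full turns, to within about 1° by the arm's own position reading. The gripper still holds the crank handle, and the spanner, jar and drill chuck looked unmoved in the last pictures.

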